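# Fit a strainer into a paint-line housing and hold its bayonet cap home

### The job

Drop the white strainer element upright into the open housing, then set the blue bayonet cap on it with its pins in the two slots, push it down against the spring and turn it a quarter turn clockwise (seen from above) to its stop. Finish holding it there, still gripped and pressed down flat on the rim so that I can slip the locking pin through the tab and boss; do not let go. Leave the other things on the bench where they are.

Things in the scene. Friction and masses are not known exactly. Their poses are not given: they have to be found in the camera images.
- housing: Grey upright strainer housing fixed to the bench, 110 mm tall, neck 90 mm and foot 112 mm across. Origin: centre of its underside, z up along the axis. Two bosses with a locking-pin hole, 18 mm wide, stand out at the rim along its +x and -x to 59 mm from the axis. Brass ports with black plugs low down (z 27 to 57 mm) along +y and -y, to 63 mm from the axis.
- housing_rim (a point): Centre of the rim plane, 110 mm above the bench; axes as the housing's. The rim is a 6 mm thick steel ring with a 56 mm opening; below it a neck 72 mm across, then a funnel (24 to 35 mm below the rim) to the bore, 42 mm across.
- housing_slot (a point): Same point as housing_rim, but x runs along the line of the steel ring's two opposite entry slots (18 mm wide, out to radius 36 mm, a white mark on the neck below each). This line lies 84 deg anticlockwise, seen from above, of the housing's x axis. The cap goes in with its own x axis along it, either way round.
- spring_seat (a joint): Spring-loaded plate in the bore on which the strainer stands: 0 = up, its top 30 mm above the bench; grows in m as it is pressed down, at most 0.014. It resists with 6 N at first and 12 N at 0.010.
- cap: Blue cap, 61 mm tall, 0.16 kg, standing on its black hub. Origin: centre of the hub's underside, z up. Hub 50 mm across, 24 mm tall. Two steel pins 12 mm thick stick out of it along +x and -x to 33 mm from the axis, centred 8 mm above the origin. Flange 90 mm across at height 24 to 31 mm, with two holed tabs along +x and -x, above the pins, to 59 mm from the axis.
- cap_face (a point): Centre of the flange's underside, 24 mm above the cap's origin. Going in, the hub meets the strainer with this point 10 mm above the rim; less than 4 mm above it the pins are below the ring and the cap can turn, only clockwise, 84 deg to a stop (tabs over the bosses); at 0 it lies flat on the rim. Let go there, the spring lifts it 4 mm.
- cap_grip (a point): Middle of the cap's upright grip bar, 46 mm above the cap's origin. The bar is 64 mm long along the cap's x, 18 mm thick along its y, from 31 to 61 mm height, with a white line along its top.
- strainer: White plastic and grey mesh strainer element, a cylinder 36 mm across and 66 mm tall, 0.06 kg, standing upright. Origin: centre of its underside, z up. Both ends are alike. Standing on the spring seat its top is 14 mm below the housing's rim.
- filler_cup: Bystander: white mixing cup with filler and a wooden stick. Origin: centre of its underside.
- stick_cup: Bystander: clear mixing cup full of wooden sticks. Origin: centre of its underside.
- mesh_tape: Bystander: roll of blue mesh tape. Origin: centre of its underside.
- tape_yellow: Bystander: small yellow, red and blue roll of tape. Origin: centre of its underside.
- disc_box: Bystander: small blue and white carton. Origin: centre of its underside.
There are look-alikes about, which are no part of the job. There is more than one size of the strainer; the job needs the smallest. There is more than one size of the cap; the job needs the larger.

How it is judged (in metres and radians):
On the way, in this order (a step that is already met when the one before it is completed fails the run):
1. the strainer stands free on the seat inside the housing (horizontal distance between strainer and housing below 0.008 m and angle between strainer's own z axis and vertical below 0.15 rad and height (world z) of strainer between 0.014 and 0.034 m and contact force between the fingers and strainer below 0.1 N), for 0.2 s.
2. the cap's pins are in the slots and the cap is pushed down against the spring (horizontal distance between cap_face and housing_rim below 0.007 m and z of cap_face in the frame of housing_rim below 0.008 m and angle between the x axis of cap and the x axis of housing_slot, either way round below 0.35 rad and value of joint spring_seat above 0.001 m), for 0.05 s.
At the end, for the whole second after the job is handed in: Strainer in the bore (within 8 mm of its axis, 0.15 rad of upright), spring seat down over 7.5 mm; cap flat on the rim (within 2 mm, axis within 5 mm and 0.08 rad), its x axis within 0.2 rad of the housing's x axis (either way), at rest, fingers pressing it with over 2 N (horizontal distance between strainer and housing below 0.008 m and angle between strainer's own z axis and vertical below 0.15 rad and z of strainer in the frame of housing below 0.024 m and horizontal distance between cap_face and housing_rim below 0.005 m and angle between cap's own z axis and vertical below 0.08 rad and z of cap_face in the frame of housing_rim between -0.003 and 0.002 m and angle between the x axis of cap and the x axis of housing, either way round below 0.2 rad and value of joint spring_seat above 0.0075 m and contact force between the fingers and cap above 2 N and linear speed of cap below 0.02 m/s and angular speed of cap below 0.15 rad/s); the arm keeps its last pose, push and grip.
It fails at once if the filler cup is shifted more than 3 cm or knocked over (distance of filler_cup from where it was at the start of the episode above 0.03 m or angle between filler_cup's own z axis and vertical above 0.5 rad).
It fails at once if the stick cup is shifted more than 3 cm or knocked over (distance of stick_cup from where it was at the start of the episode above 0.03 m or angle between stick_cup's own z axis and vertical above 0.5 rad).
It fails at once if the mesh tape is shifted more than 3 cm or knocked over (distance of mesh_tape from where it was at the start of the episode above 0.03 m or angle between mesh_tape's own z axis and vertical above 0.5 rad).
It fails at once if the tape yellow is shifted more than 3 cm or knocked over (distance of tape_yellow from where it was at the start of the episode above 0.03 m or angle between tape_yellow's own z axis and vertical above 0.5 rad).
It fails at once if the disc box is shifted more than 3 cm or knocked over (distance of disc_box from where it was at the start of the episode above 0.03 m or angle between disc_box's own z axis and vertical above 0.5 rad).
It also fails if it takes over 72 s, if anything falls off the work surface, if the arm or the gripper's body presses on something with over 40 N, if the wrist force passes 120 N, or if a joint passes its speed limit or range.

### The arm

A 6-joint arm with a two-finger parallel gripper is mounted at the origin on the work surface; the furniture and walls round the work are solid. World frame = base frame: x ahead of the robot, y to its left, z up, the work surface at z = 0. Lengths are in mm, angles in degrees, forces in N, time in s.
With the tool pointing down it reaches from about 350 to 850 mm from the base axis. Payload 8.1 kg.
Tool frame: the origin (TCP) lies midway between the tips of the shut fingers; the grasp point (between the pads) lies 19 mm behind it; z points along the fingers, y is the direction in which the jaws open and shut (so a half turn about z gives the same grasp; the last joint's range is limited). The gripper opens to 85 mm and grips with 20 to 120 N. Pads are 22 mm wide; open, the fingers measure 114 mm over their backs; the gripper's body (76 mm by 85 mm) begins 54 mm behind the grasp point. The pads swing forward as they close: fully open they stand 13 mm farther back than shut.
Start: joints at [-76.971, 7.471, 85.268, -0, 87.261, -4.893], TCP at [184.655, -570.884, 231.292] pointing down, gripper open.
Joint ranges: [-169.43, 169.43], [-51.17, 129.36], [1.28, 143.12], [-76.62, 256.62], [0, 156.53], [-152.29, 152.29]. Speed limits (degrees/s): [136.94, 136.94, 159.86, 180, 180, 180].

### API

Orientations are given as [roll, pitch, yaw] about the fixed x, y, z axes, in that order (R = Rz(yaw) Ry(pitch) Rx(roll)).
In Python, from bench import r gives the robot as it stands.
- The arm moves only by the shell command python3 -m jog 'ROWS' [FORCE]. ROWS is JSON, a list of rows, each a list of 5 numbers: the shift along the tool's x, y, z in m, then the turn about the tool's z in rad, then the opening, from 0 (shut) to 1 (fully open). A call has 1 to 20 rows; each row is the pose to reach, as a shift and turn from the pose measured when the call began, along the tool's axes at that moment; what a row does not reach only later rows make up. A row lasts 1/10 s, in which the tool goes at most 50 mm and 8.59 degrees, less where a joint would pass 70% of its speed; a pose out of reach is approached as far as the arm can. A call with a gripper value outside its range is refused whole. The fingers move at their own pace and stop on an object; FORCE is the grip in N (left out, the last holds). Time passes only in rows, so rows that repeat a pose let the fingers close. It gives the time, the measured TCP pose, the force and the opening at its end, in the units of the state.
- r.sense(): the state, without advancing time (a new reading comes with each control period).
- r.snapshot(name): name is "scene" or "top" or "wrist"; returns a dict with "pixels" (480x640x3 uint8, red, green, blue), "K" (3x3 intrinsics, pixels), "R" (3x3) and "t" (3): a world point X has camera coordinates R X + t. Camera axes: x right, y down, z forward; pixel columns grow to the right and rows downward; lengths in mm; the calibration is good to about 2 mm. A picture is of the moment at which its call begins. There is no depth.
- r.hand_in(): hands the job in, once; it reports no verdict.
The state is a dict: "time": time; "joint_pos": joint angles; "qd": joint speeds; "joint_efforts": joint torques, N m; "tool_pos": TCP position; "tcp_rot": TCP orientation; "ft_force": force on the tool from outside, world axes, zero at the start; "wrist_torque": the same for the moment, N m; "finger_gap": finger opening in mm.
Only numpy, scipy, OpenCV 4.12 (cv2) and the standard library are available. Lean on these libraries where they do the work, as an engineer would, in place of code of your own. Each camera call takes 0.05 s, during which the arm holds its last target.

## Working session

There is one attempt and no reset: what is moved stays moved. The work goes in short steps, Python scripts to look and compute and a shell command to move; the robot and the scene stay as the last step left them, time stands still between calls to the robot, and variables do not carry over. Pictures are saved under pics/ and viewed, and the job is handed in when it is done.

```bash
ls; mkdir -p pics
python3 - <<'E'
from bench import r
import cv2
for n in ("scene","top","wrist"):
    s=r.snapshot(n); cv2.imwrite(f"pics/{n}0.png",s["pixels"][:,:,::-1]); print(n,s["K"],s["R"],s["t"])
print(r.sense())
E
```

```text
pics
scene [[489.86319772   0.         307.49653541]
 [  0.         489.86319772 232.25167819]
 [  0.           0.           1.        ]] [[ 0.65382781 -0.75653405  0.01286199]
 [-0.32726871 -0.29808377 -0.89668348]
 [ 0.68220553  0.58206726 -0.44248538]] [-292.88353534  296.57785318 1339.6809341 ]
top [[577.25803239   0.         322.60384069]
 [  0.         577.25803239 236.77905845]
 [  0.           0.           1.        ]] [[-0.00725391 -0.99976503 -0.02042688]
 [-0.99340402  0.00954246 -0.11426895]
 [ 0.11443702  0.01946324 -0.99323983]] [  76.48594322  512.2690154  1532.59972167]
wrist [[358.92944437   0.         322.19585865]
 [  0.         358.92944437 241.24376534]
 [  0.           0.           1.        ]] [[ 0.30791819 -0.95141131 -0.0017053 ]
 [-0.9121185  -0.29571017  0.28389316]
 [-0.27060344 -0.08586043 -0.9588544 ]] [-599.69200004  -37.80969212  379.88888765]
{'time': 0.15, 'joint_pos': array([-7.69710560e+01,  7.50591964e+00,  8.53157950e+01, -1.28822080e-03,
        8.72607290e+01, -4.89061681e+00]), 'qd': array([ 0.01704546, -0.10358881, -0.17567356,  0.06219212, -0.03473633,
       -0.03055187]), 'joint_efforts': array([ 1.38891377e-03, -5.70062077e+01, -5.01158166e+01, -1.78331347e-04,
        9.75400413e-03,  2.90337789e-05]), 'tool_pos': array([ 184.55073329, -570.46688847,  230.46943937]), 'tcp_rot': array([-1.79917747e+02, -5.74665266e-03,  1.79196192e+01]), 'ft_force': array([-0.28317503, -0.15760694, -0.46470583]), 'wrist_torque': array([ 0.0298545 , -0.05138567, -0.03370347]), 'finger_gap': 85.4644021041452}
```

View pics/scene0.png

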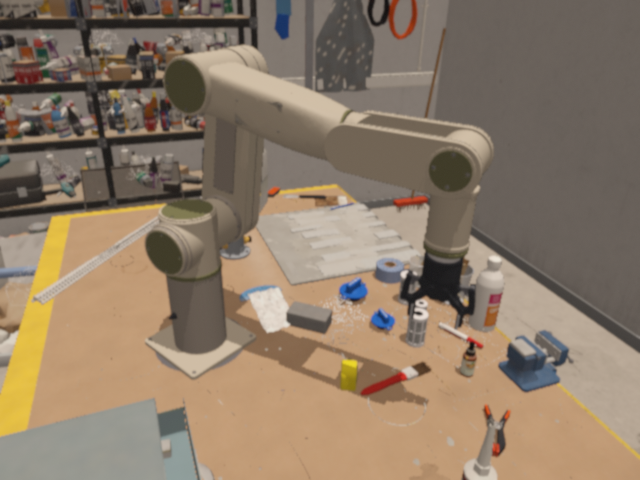

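View pics/top0.png

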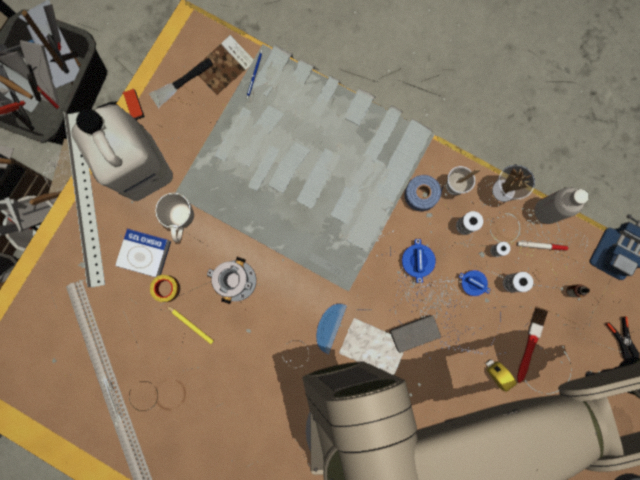

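View pics/wrist0.png

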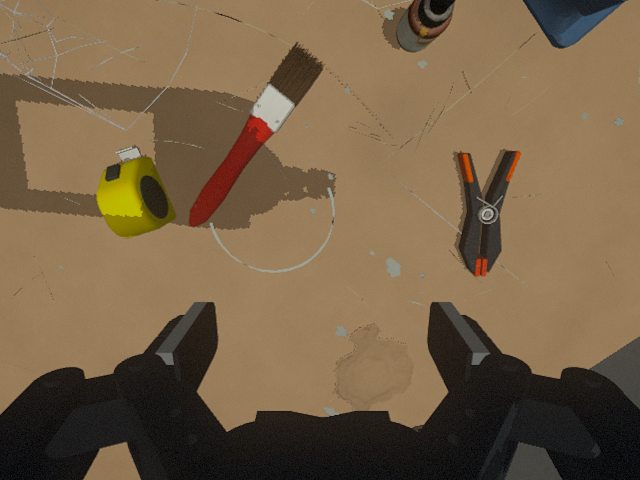

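Run:
```python
import cv2
t=cv2.imread("pics/top0.png"); s=cv2.imread("pics/scene0.png")
cv2.imwrite("pics/c1.png",cv2.resize(t[150:310,390:600],None,fx=3.8,fy=3.7,interpolation=cv2.INTER_CUBIC)[:600,:800])
cv2.imwrite("pics/c2.png",cv2.resize(t[245:320,190:275],None,fx=8,fy=8,interpolation=cv2.INTER_CUBIC)[:600,:800])
cv2.imwrite("pics/c3.png",cv2.resize(s[225:365,320:500],None,fx=4,fy=4,interpolation=cv2.INTER_CUBIC))
```

```text
(no output)
```

View pics/c1.png

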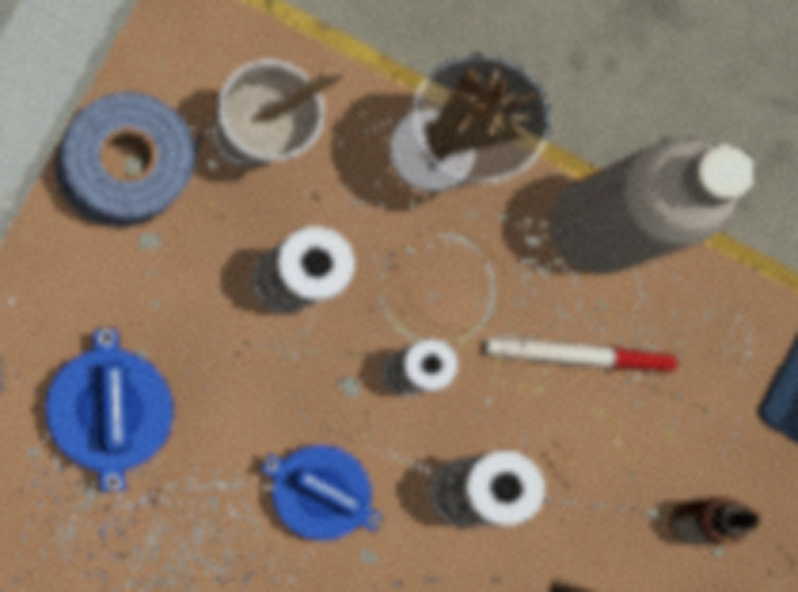

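View pics/c2.png

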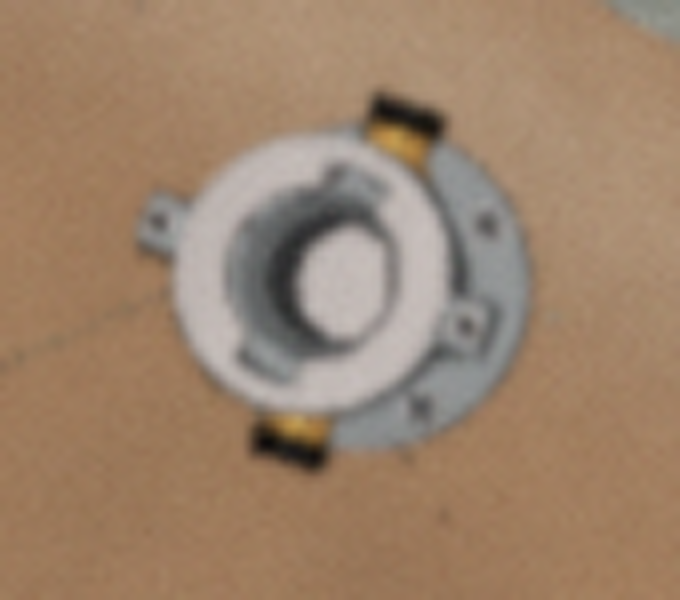

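View pics/c3.png

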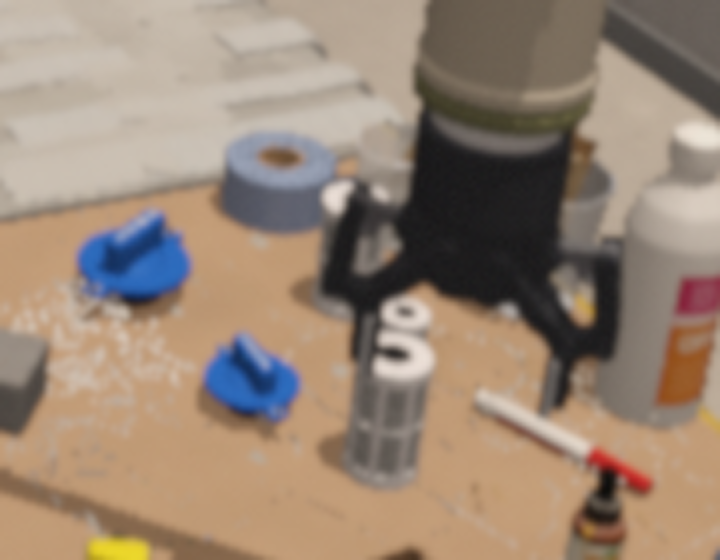

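```bash
cat > h.py <<'E'
import numpy as np, cv2
from bench import r
def bp(s,u,v,z):
    K,R,t=map(np.array,(s["K"],s["R"],s["t"])); C=-R.T@t; d=R.T@np.linalg.solve(K,[u,v,1.]); return C+d*(z-C[2])/d[2]
def pr(s,X):
    c=np.array(s["R"])@np.array(X)+np.array(s["t"]); p=np.array(s["K"])@c; return p[:2]/p[2]
def tri(obs):
    A=[];b=[]
    for s,u,v in obs:
        K,R,t=map(np.array,(s["K"],s["R"],s["t"])); C=-R.T@t; d=R.T@np.linalg.solve(K,[u,v,1.]); d/=np.linalg.norm(d); P=np.eye(3)-np.outer(d,d); A.append(P); b.append(P@C)
    X=np.linalg.lstsq(np.vstack(A),np.hstack(b),rcond=None)[0]
    return X,[np.linalg.norm(a@X-q) for a,q in zip(A,b)]
def snap(n,f,crop=None,fx=1):
    s=r.snapshot(n); im=s["pixels"][:,:,::-1]
    if crop: x0,x1,y0,y1=crop; im=cv2.resize(im[y0:y1,x0:x1],None,fx=fx,fy=fx,interpolation=cv2.INTER_CUBIC)
    cv2.imwrite(f"pics/{f}.png",im); return s
E
python3 - <<'E'
from h import *
s=r.snapshot("top")
def c1(u,v): return u/3.8+390,v/3.7+150
def c2(u,v): return u/8+190,v/8+245
P=lambda n,uv,z: print(n,bp(s,*uv,z).round(1))
P("str",c1(431,364),66)
P("bar",c1(114,407),61);P("tabA",c1(106,338),31);P("tabB",c1(113,481),31)
P("barA",c1(115,368),61);P("barB",c1(113,446),61)
P("rim",c2(313,272),110);P("bossA",c2(163,222),105);P("bossB",c2(465,327),105);P("slA",c2(357,180),110);P("slB",c2(266,364),110)
P("S2",c1(316,263),66);P("S3",c1(506,488),66);P("cap2",c1(322,492),31)
P("filler",c1(270,110),70);P("stick",c1(480,120),90);P("bottle",c1(725,172),200)
q=r.snapshot("scene"); print(pr(q,bp(s,*c1(431,364),66)),pr(q,bp(s,*c1(114,407),61)),pr(q,bp(s,*c2(313,272),110)))
E
```

```text
str [ 473.6 -402.4   66. ]
bar [ 445.4 -184.4   61. ]
tabA [ 497.9 -184.5   31. ]
tabB [ 394.  -186.7   31. ]
barA [ 473.2 -185.8   61. ]
barB [ 417.6 -183.    61. ]
rim [397.4 310.3 110. ]
bossA [414.  359.7 105. ]
bossB [379.7 262.2 105. ]
slA [426.7 296.5 110. ]
slB [368.3 325.  110. ]
S2 [ 546.6 -326.2   66. ]
S3 [ 385.6 -449.7   66. ]
cap2 [ 384.9 -332.7   31. ]
filler [ 657.2 -297.3   70. ]
stick [ 644.1 -436.3   90. ]
bottle [ 585.  -553.7  200. ]
[420.24847274 303.09384076] [352.4791724  281.29415713] [232.62625071 225.33651844]
```

```bash
cat >> h.py <<'E'
from scipy.spatial.transform import Rotation as Ro
def Rt(): 
    s=r.sense(); return Ro.from_euler("xyz",s["tcp_rot"],degrees=True).as_matrix(), np.array(s["tool_pos"])
def go(x,y,z,yaw):
    M,p=Rt(); s=r.sense(); d=M.T@(np.array([x,y,z])-p)/1000; a=np.radians((s["tcp_rot"][2]-yaw+180)%360-180)
    print("shift",d.round(4),"turn",round(a,4),"| rows>=",max(np.linalg.norm(d)/.05,abs(np.degrees(a))/8.59).round(1)," t",s["time"],"yaw",s["tcp_rot"].round(2),"F",s["ft_force"].round(1),"gap",round(s["finger_gap"],1),"tcp",p.round(1))
E
python3 - <<'E'
from h import *
s=r.snapshot("wrist"); M,p=Rt(); C=-np.array(s["R"]).T@np.array(s["t"])
print("cam off tool",M.T@(C-p),"fwd",M.T@np.array(s["R"])[2])
go(440,-415,200,17.9)
E
```

```text
cam off tool [  71.67251186    0.54315831 -143.50234225] fwd [-2.84030848e-01 -1.30666130e-04  9.58815134e-01]
shift [ 0.2909 -0.0695  0.031 ] turn 0.0004 | rows>= 6.0  t 0.3 yaw [-179.96   -0.     17.92] F [-0.2 -0.3 -0.2] gap 85.7 tcp [ 184.6 -570.7  230.9]
```

```bash
python3 -m jog '[[0.04,-0.01,0.005,0,1],[0.085,-0.02,0.01,0,1],[0.13,-0.03,0.015,0,1],[0.175,-0.04,0.02,0,1],[0.22,-0.055,0.025,0,1],[0.26,-0.065,0.03,0,1],[0.29,-0.07,0.031,0,1],[0.29,-0.07,0.031,0,1],[0.29,-0.07,0.031,0,1]]' 40
python3 - <<'E'
from h import *
s=snap("wrist","w1"); print(pr(s,[473.6,-402.4,66]))
E
```

```text
time: 1.2
tool_pos: [439.3, -414.4, 199.8]
tcp_rot: [-180.0, 0.0, 18.0]
ft_force: [0.3, -0.6, 0.3]
finger_gap: 85.7
[320.54271203 182.80041099]
```

View pics/w1.png

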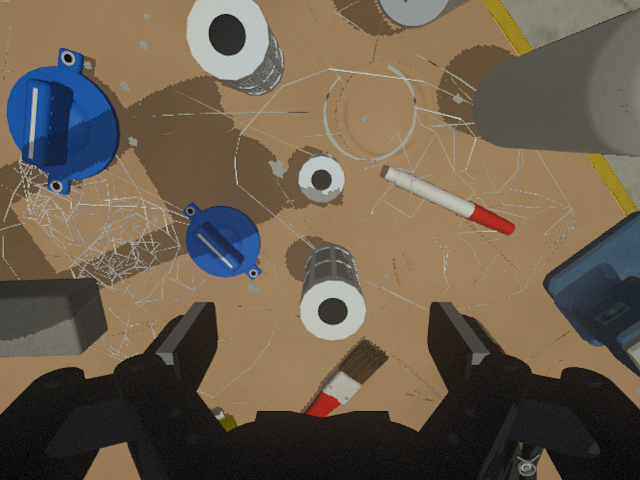

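```bash
python3 - <<'E'
from h import *
go(474,-402.5,130,17.9)
E
python3 -m jog '[[0.018,0,0.035,0,1],[0.036,-0.0005,0.07,0,1],[0.036,-0.0005,0.07,0,1],[0.036,-0.0005,0.07,0,1]]'
python3 - <<'E'
from h import *
s=snap("wrist","w2"); print(pr(s,[473.6,-402.4,66])); np.save("s2.npy",s,allow_pickle=True)
go(474,-402.5,130,17.9)
E
```

```text
shift [ 0.0375 -0.001   0.0699] turn 0.0008 | rows>= 1.6  t 1.25 yaw [-1.7996e+02  3.0000e-02  1.7950e+01] F [-1.2 -1.3  0.8] gap 84.9 tcp [ 438.7 -415.   199.9]
time: 1.65
tool_pos: [471.3, -403.8, 129.3]
tcp_rot: [-179.9, 0.1, 17.9]
ft_force: [0.1, 0.8, 1.6]
finger_gap: 85.1
[320.492409   253.29921911]
shift [ 0.0026 -0.0014  0.001 ] turn -0.0004 | rows>= 0.1  t 1.7 yaw [1.7998e+02 3.0000e-02 1.7880e+01] F [-0.  -0.   0.2] gap 85.5 tcp [ 472.  -404.7  131. ]
```

View pics/w2.png

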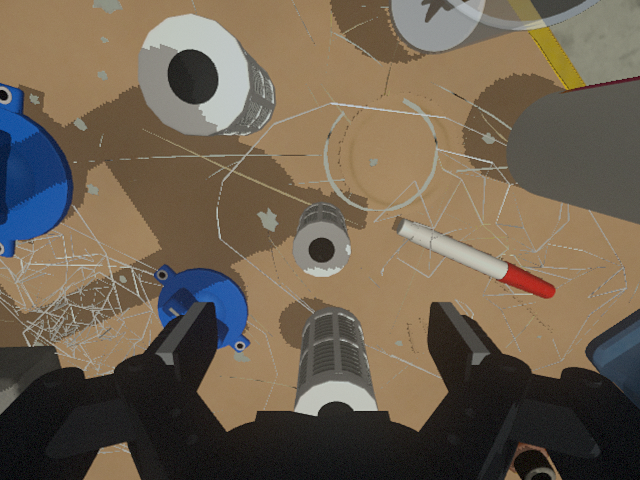

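Run:
```python
from h import *
s2=np.load("s2.npy",allow_pickle=True).item()
top=r.snapshot("top")
c1=lambda u,v:(u/3.8+390,v/3.7+150)
print("S1",tri([(s2,321.5,249.5),(top,*c1(431,364))]))
print("S3",tri([(s2,336,409),(top,*c1(506,488))]))
print("S2",tri([(s2,192,76),(top,*c1(316,263))]))
g=bp(s2,322,213,0);print(g)
for z in(60,66,70): print(z,bp(s2,321.5,249.5,z), np.linalg.norm(bp(s2,294,250,z)-bp(s2,350,250,z)))
```

```text
S1 (array([ 474.30029612, -403.25781963,   61.20871187]), [np.float64(0.6287963957980301), np.float64(0.6287963957984058)])
S3 (array([ 384.85990992, -442.14143806,   86.72243222]), [np.float64(0.8406386848873615), np.float64(0.8406386848869681)])
S2 (array([ 544.12636279, -318.67831676,   95.87809796]), [np.float64(1.6824421374320695), np.float64(1.6824421374321514)])
[ 484.0854837  -399.77000438    0.        ]
60 [ 474.23999046 -402.8093123    60.        ] 34.891228590447575
66 [ 476.09539536 -402.23795533   66.        ] 33.90717732433403
70 [ 477.33233195 -401.85705068   70.        ] 33.25114314692497
```

Run:
```python
from h import *
go(475,-402.7,39,17.9)
```

```text
shift [ 0.0031 -0.0017  0.093 ] turn -0.0005 | rows>= 1.9  t 1.75 yaw [ 1.7989e+02 -2.0000e-02  1.7870e+01] F [-0.8 -0.1  0.6] gap 85.7 tcp [ 472.5 -405.1  132. ]
```

```bash
python3 -m jog '[[0.003,-0.0015,0.04,0,1],[0.003,-0.0015,0.075,0,1],[0.003,-0.0015,0.092,0,1],[0.003,-0.0015,0.092,0,1],[0.003,-0.0015,0.092,0,0.3],[0.003,-0.0015,0.092,0,0.2],[0.003,-0.0015,0.092,0,0.2],[0.003,-0.0015,0.092,0,0.2],[0.003,-0.0015,0.092,0,0.2],[0.003,-0.0015,0.092,0,0.2],[0.003,-0.0015,0.092,0,0.2]]' 30
python3 - <<'E'
from h import *
s=snap("wrist","w3"); go(475,-402.7,39,17.9)
E
```

```text
time: 2.85
tool_pos: [476.0, -403.8, 42.0]
tcp_rot: [179.7, -0.1, 17.9]
ft_force: [-1.1, 1.4, 6.5]
finger_gap: 35.1
shift [-0.0006 -0.0014  0.003 ] turn -0.0003 | rows>= 0.1  t 2.9 yaw [ 1.7974e+02 -1.0000e-01  1.7880e+01] F [-0.1  0.7  5.8] gap 35.3 tcp [ 476.  -403.8   42. ]
```

View pics/w3.png

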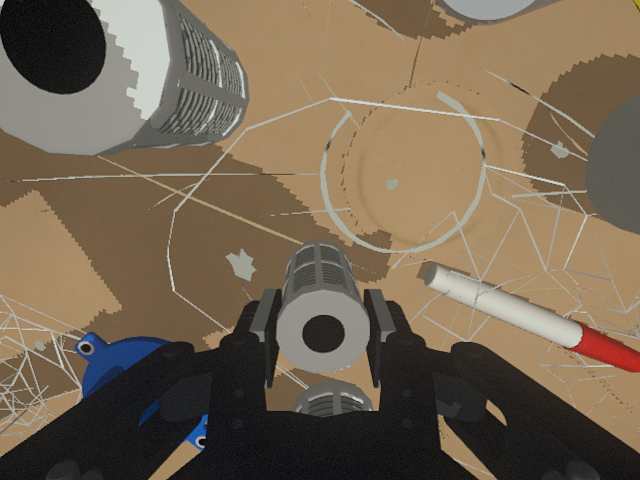

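```bash
python3 -m jog '[[0,0,-0.01,0,0.2],[0,0,-0.03,0,0.2],[0,0,-0.07,0,0.2],[0,0,-0.11,0,0.2],[0,0,-0.15,0,0.2],[0,0,-0.165,0,0.2],[0,0,-0.165,0,0.2]]'
python3 - <<'E'
from h import *
go(451.6,284.6,205,154.6)
E
```

```text
time: 3.6
tool_pos: [476.9, -404.6, 211.4]
tcp_rot: [179.4, -0.3, 17.9]
ft_force: [0.9, -0.2, -0.4]
finger_gap: 35.1
shift [ 1.875e-01 -6.637e-01  2.000e-04] turn -2.3861 | rows>= 15.9  t 3.6 yaw [179.39  -0.28  17.88] F [ 0.9 -0.2 -0.4] gap 35.1 tcp [ 476.9 -404.6  211.4]
```

```bash
python3 -m jog '[[0.006,-0.02,0,-0.08,0.2],[0.017,-0.06,0,-0.22,0.2],[0.03,-0.105,0,-0.36,0.2],[0.042,-0.15,0,-0.5,0.2],[0.055,-0.195,0,-0.64,0.2],[0.068,-0.24,0,-0.78,0.2],[0.08,-0.285,0,-0.92,0.2],[0.093,-0.33,0,-1.06,0.2],[0.106,-0.375,0,-1.2,0.2],[0.119,-0.42,0,-1.34,0.2],[0.131,-0.465,0,-1.48,0.2],[0.144,-0.51,0,-1.62,0.2],[0.157,-0.555,0,-1.76,0.2],[0.168,-0.595,0,-1.9,0.2],[0.178,-0.63,0,-2.04,0.2],[0.184,-0.652,0,-2.18,0.2],[0.187,-0.662,0,-2.3,0.2],[0.1875,-0.664,0,-2.386,0.2],[0.1875,-0.664,0,-2.386,0.2],[0.1875,-0.664,0,-2.386,0.2]]'
python3 - <<'E'
from h import *
s=snap("wrist","w4");np.save("s4.npy",s,allow_pickle=True); print(pr(s,[397.4,310.3,110])); print(r.sense()["joint_pos"].round(1))
go(397.4,310.3,205,154.6)
E
```

```text
time: 5.6
tool_pos: [450.6, 284.4, 203.4]
tcp_rot: [-179.6, 0.5, 154.5]
ft_force: [0.1, 0.5, -0.2]
finger_gap: 34.9
[325.17684094 154.81087366]
[ 27.2  -2.1  98.   -0.7  84.  -37.2]
shift [ 0.0595  0.0004 -0.0018] turn -0.0029 | rows>= 1.2  t 5.65 yaw [-179.65    0.55  154.44] F [ 0.3 -0.3 -1. ] gap 35.3 tcp [450.9 284.3 203.8]
```

View pics/w4.png

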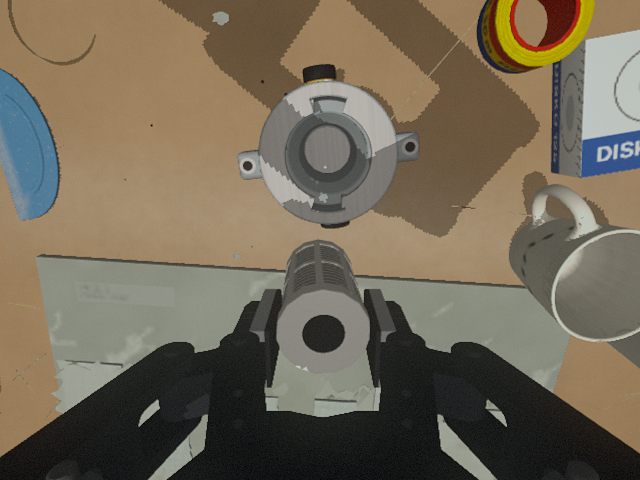

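Run:
```python
import cv2
t=cv2.imread("pics/w4.png")
cv2.imwrite("pics/w4c.png",cv2.resize(t[55:235,225:435],None,fx=3.3,fy=3.3,interpolation=cv2.INTER_CUBIC))
```

```text
(no output)
```

View pics/w4c.png

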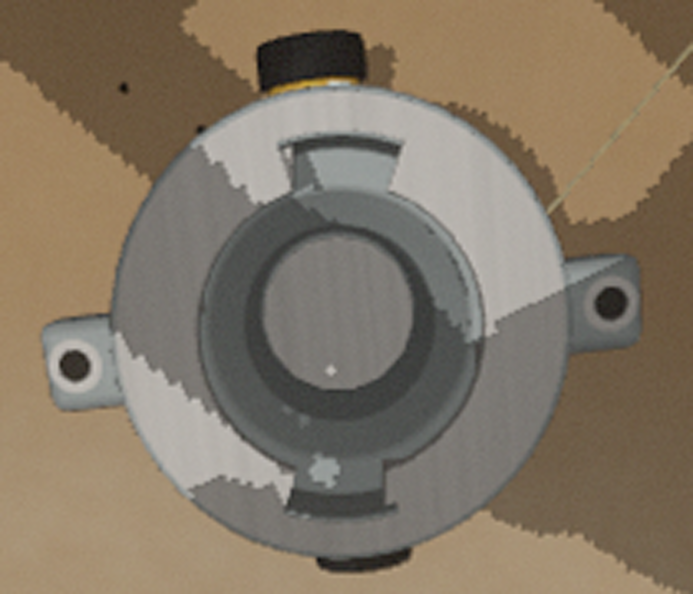

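Run:
```python
from h import *
s=np.load("s4.npy",allow_pickle=True).item()
c=bp(s,328.1,152.6,110); print(c, "radius", np.linalg.norm(bp(s,225+112/3.3,152,110)-bp(s,225+568/3.3,152,110)))
b1=bp(s,225+75/3.3,55+365/3.3,110);b2=bp(s,225+611/3.3,55+303/3.3,110); print(b1,b2,(b1+b2)/2,np.degrees(np.arctan2(*(b2-b1)[[1,0]])),np.linalg.norm(b1-b2))
a1=bp(s,225+343/3.3,55+137/3.3,110);a2=bp(s,225+341/3.3,55+513/3.3,110);print((a1+a2)/2,np.degrees(np.arctan2(*(a1-a2)[[1,0]])),np.linalg.norm(a1-a2))
M,p=Rt()
x=bp(s,323,332,p[2]+24); print("strainer in tool",M.T@(x-p))
top=r.snapshot("top"); print(tri([(s,328.1,152.6),(top,229.1,279.0)]))
```

```text
[396.96090765 312.57986166 110.        ] radius 88.40094892913042
[381.94013817 262.11184112 110.        ] [416.22019994 361.2168901  110.        ] [399.08016906 311.66436561 110.        ] 70.9196905371189 104.86626420020465
[399.06680369 311.9568036  110.        ] 154.44560819780054 71.16551693394824
strainer in tool [  1.95987213  -0.63444391 -24.01663051]
(array([397.75093341, 312.4105494 ,  98.5125605 ]), [np.float64(0.15340110703402804), np.float64(0.15340110703362866)])
```

Run:
```python
from h import *
go(398.4,311.2,172,154.5)
```

```text
shift [0.0595 0.0017 0.0316] turn -0.0009 | rows>= 1.3  t 5.7 yaw [-179.68    0.58  154.45] F [ 0.1  0.  -1. ] gap 35.0 tcp [451.1 284.3 204.2]
```

```bash
python3 -m jog '[[0.02,0,0.01,0,0.2],[0.045,0.001,0.02,0,0.2],[0.0595,0.0015,0.0315,0,0.2],[0.0595,0.0015,0.0315,0,0.2],[0.0595,0.0015,0.0315,0,0.2]]'
python3 - <<'E'
from h import *
s=snap("wrist","w5"); print(pr(s,[397.7,311.5,110]))
s=snap("scene","sc5",(150,350,120,300),3.3)
go(398.4,311.2,112,154.5)
E
```

```text
time: 6.2
tool_pos: [398.4, 310.8, 172.0]
tcp_rot: [-179.7, 0.6, 154.5]
ft_force: [-0.2, 0.3, -1.0]
finger_gap: 35.1
[324.78885692 256.88780714]
shift [0.0016 0.0002 0.0608] turn -0.0016 | rows>= 1.2  t 6.3 yaw [-179.73    0.63  154.41] F [-0.2 -1.  -0.9] gap 35.5 tcp [399.3 310.9 172.8]
```

View pics/w5.png

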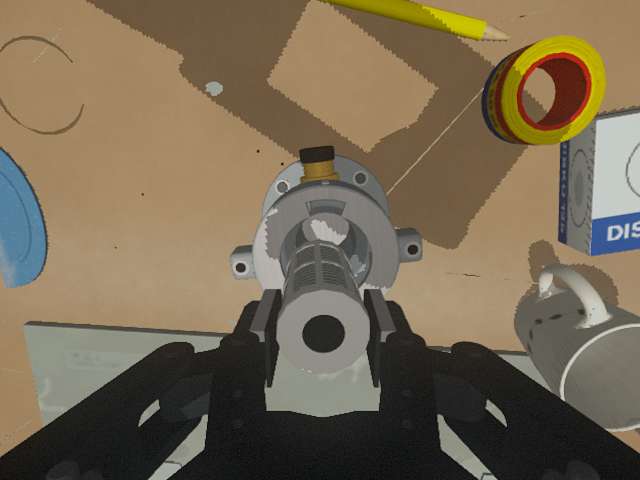

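View pics/sc5.png

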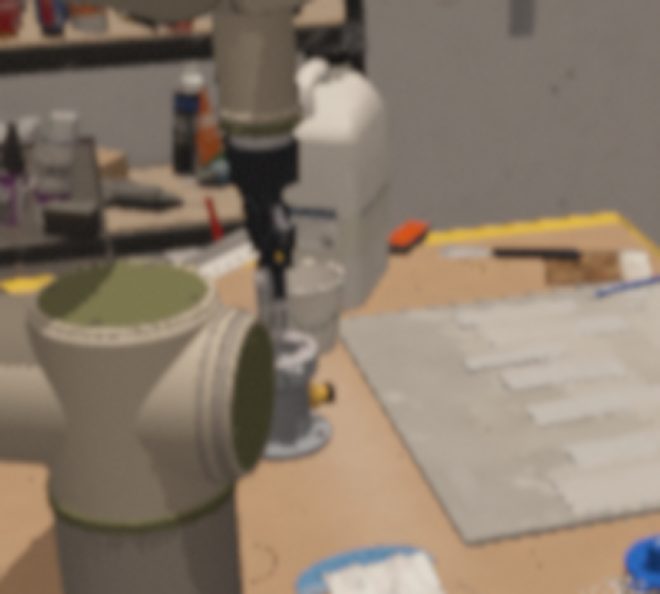

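Run:
```python
from h import *
s=snap("wrist","w5c",(220,430,140,340),3.5); M,p=Rt()
for z in (24,-42): print(z,pr(s,p-M[:,2]*(-0)+np.array([0,0,z])),pr(s,p-M[:,2]*z))
print(pr(s,[397.7,311.5,110]), p)
```

```text
24 [324.4017923  336.25740142] [324.69597381 335.63829905]
-42 [324.19153118 270.73402979] [323.84082924 271.51706187]
[323.87923149 255.19628202] [399.34502965 310.89808985 172.84398785]
```

View pics/w5c.png

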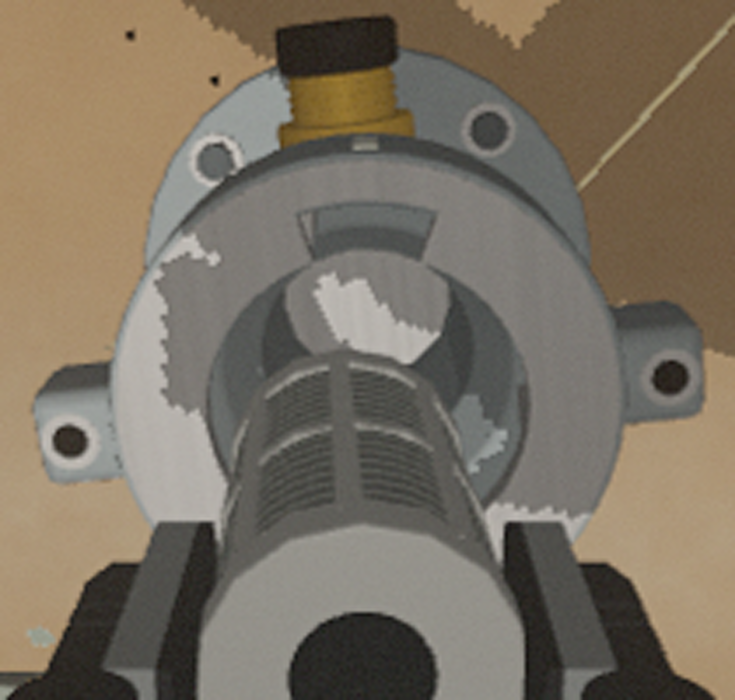

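```bash
python3 -m jog '[[0.001,0.0025,0.015,0,0.2],[0.001,0.0025,0.03,0,0.2],[0.001,0.0025,0.045,0,0.2],[0.001,0.0025,0.055,0,0.2],[0.001,0.0025,0.061,0,0.2],[0.001,0.0025,0.061,0,0.2]]'
python3 - <<'E'
from h import *
s=snap("wrist","w6");go(398.4,311.2,112,154.5)
E
```

```text
time: 6.95
tool_pos: [399.2, 312.5, 110.3]
tcp_rot: [-179.6, 0.6, 154.4]
ft_force: [-1.4, -0.7, -1.1]
finger_gap: 35.2
shift [ 0.0005 -0.0021 -0.0006] turn -0.0017 | rows>= 0.0  t 7.0 yaw [-179.69    0.6   154.4 ] F [-0.5 -0.2 -0.6] gap 34.9 tcp [399.7 312.9 111.4]
```

View pics/w6.png

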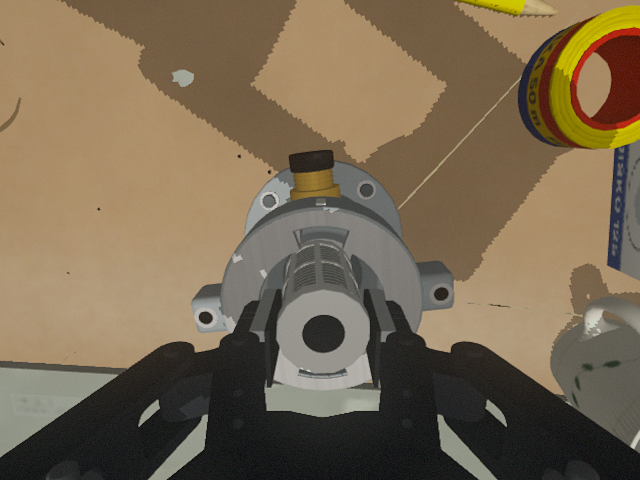

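```bash
python3 -m jog '[[0,0,0,0,0.7],[0,0,0,0,0.7],[0,0,0,0,0.9],[0,0,0,0,0.9],[0,0,-0.03,0,1],[0,0,-0.07,0,1],[0,0,-0.1,0,1],[0,0,-0.1,0,1]]'
python3 - <<'E'
from h import *
s=snap("wrist","w7");go(398.4,311.2,112,154.5)
E
```

```text
time: 7.8
tool_pos: [401.5, 315.5, 217.3]
tcp_rot: [179.9, 0.9, 154.4]
ft_force: [0.4, 0.3, 0.1]
finger_gap: 85.3
shift [ 0.0018 -0.0042  0.1025] turn -0.0017 | rows>= 2.1  t 7.85 yaw [-179.98    0.78  154.4 ] F [-0.5  0.5 -0.8] gap 85.7 tcp [400.6 314.9 214.5]
```

View pics/w7.png

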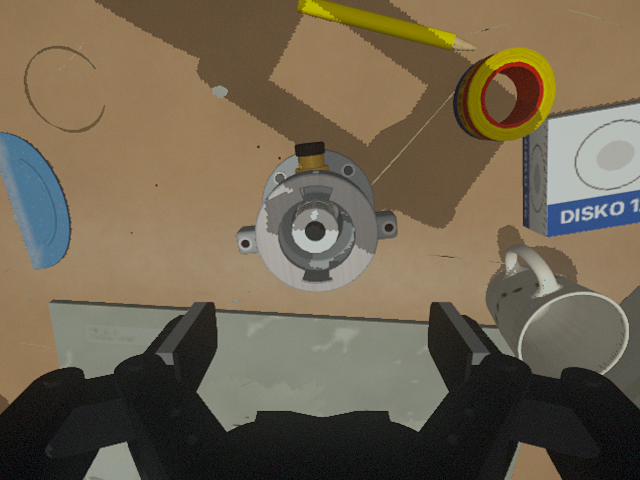

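Run:
```python
from h import *
s=snap("wrist","w8",(225,405,135,300),4);np.save("s8.npy",s,allow_pickle=True)
go(445.4,-184.4,150,180)
```

```text
shift [-0.256  -0.4296  0.0668] turn -0.4468 | rows>= 10.1  t 7.9 yaw [-179.8     0.67  154.4 ] F [ 0.9 -0.8  0.1] gap 85.8 tcp [399.6 314.2 212.3]
```

View pics/w8.png

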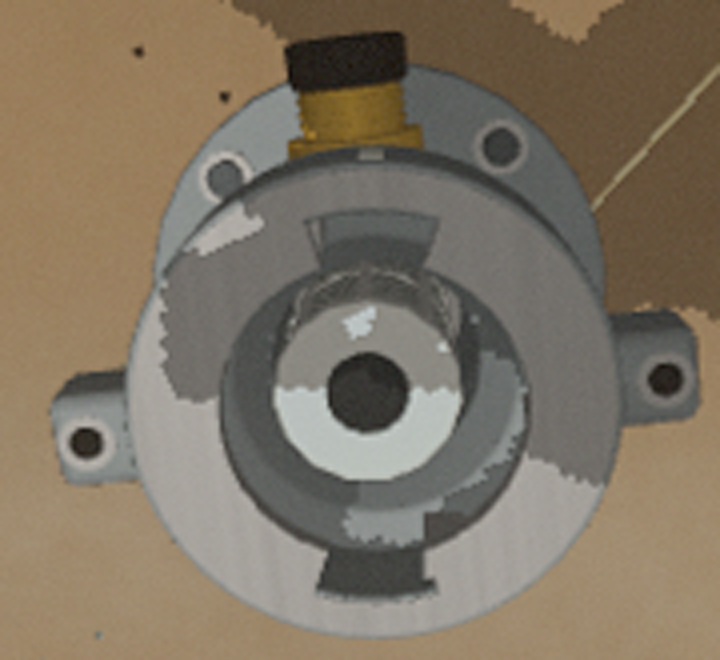

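Run:
```python
from h import *
s=np.load("s8.npy",allow_pickle=True).item()
f=lambda u,v,z=110: bp(s,u/4+225,v/4+135,z)
a=[f(372,212),f(378,592)];b=[f(86,443),f(665,379)];c=[f(130,390),f(622,400)];d=[f(376,160),f(378,638)]
for k in(a,b,c,d): v=k[1]-k[0]; print(k[0].round(1),k[1].round(1),((k[0]+k[1])/2).round(1),np.degrees(np.arctan2(v[1],v[0])).round(1),np.linalg.norm(v).round(1))
M=Rt()
```

```text
[366.7 326.9 110. ] [431.3 297.  110. ] [399.  311.9 110. ] -24.9 71.2
[382. 262. 110.] [416.2 361.1 110. ] [399.1 311.6 110. ] 71.0 104.8
[376.7 274.  110. ] [416.5 352.7 110. ] [396.6 313.3 110. ] 63.2 88.2
[359.  331.4 110. ] [439.8 292.9 110. ] [399.4 312.1 110. ] -25.5 89.6
```

```bash
python3 -m jog '[[-0.01,-0.017,0,-0.02,1],[-0.03,-0.05,0,-0.05,1],[-0.054,-0.09,0,-0.1,1],[-0.078,-0.13,0,-0.14,1],[-0.102,-0.17,0,-0.18,1],[-0.126,-0.21,0,-0.22,1],[-0.15,-0.25,0,-0.26,1],[-0.174,-0.29,0.01,-0.3,1],[-0.198,-0.33,0.02,-0.34,1],[-0.22,-0.37,0.03,-0.38,1],[-0.24,-0.405,0.03,-0.42,1],[-0.253,-0.425,0.03,-0.447,1],[-0.256,-0.43,0.03,-0.447,1],[-0.256,-0.43,0.03,-0.447,1],[-0.256,-0.43,0.03,-0.447,1]]'
python3 - <<'E'
from h import *
s=snap("wrist","w9");np.save("s9.npy",s,allow_pickle=True);go(445.4,-184.4,150,180); print(pr(s,[445.4,-184.4,61]))
E
```

```text
time: 9.4
tool_pos: [444.5, -183.3, 186.0]
tcp_rot: [-179.6, 0.4, -180.0]
ft_force: [-0.7, 0.5, -0.0]
finger_gap: 85.4
shift [-0.0004 -0.0011  0.0362] turn 0.0009 | rows>= 0.7  t 9.45 yaw [-179.58    0.47 -179.95] F [-0.2 -0.2 -0.3] gap 85.3 tcp [ 444.7 -183.1  186.2]
[322.76408597 232.55765645]
```

View pics/w9.png

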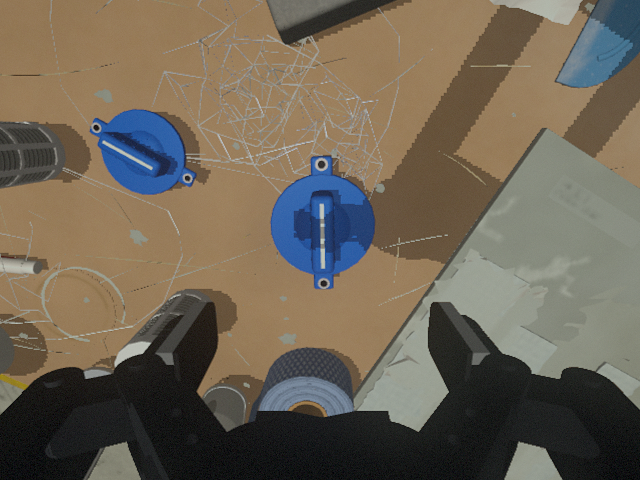

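Run:
```python
from h import *
s=np.load("s9.npy",allow_pickle=True).item(); im=s["pixels"][140:310,245:400,::-1]
cv2.imwrite("pics/w9c.png",cv2.resize(im,None,fx=3.5,fy=3.5,interpolation=cv2.INTER_CUBIC))
top=r.snapshot("top"); print(bp(top,423,193,40))
```

```text
[ 628.30618531 -200.40109913   40.        ]
```

View pics/w9c.png

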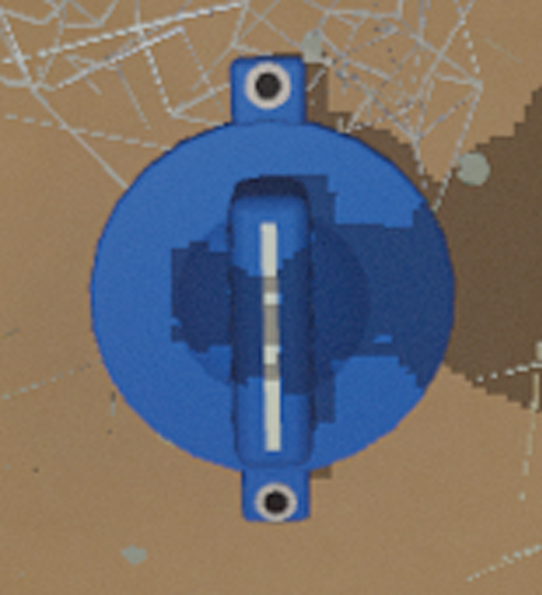

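Run:
```python
from h import *
s=np.load("s9.npy",allow_pickle=True).item(); top=r.snapshot("top")
f=lambda u,v,z: bp(s,u/3.5+245,v/3.5+140,z)
def rep(n,a,b): v=a-b; print(n,a.round(1),b.round(1),((a+b)/2).round(1),np.degrees(np.arctan2(v[1],v[0])).round(2),np.linalg.norm(v).round(1))
rep("tabs",f(267.5,84,31),f(276,502,31)); rep("line",f(268,222,61),f(272.5,450,61)); rep("flange",f(91,295,31),f(455,297,31)); rep("bar thick top", f(231,330,58),f(314,330,58))
print(tri([(s,270.5/3.5+245,336/3.5+140),(top,420.0,260.0)]))
M,p=Rt();print(p, M[:,0])
```

```text
tabs [ 395.8 -185.7   31. ] [ 501.4 -183.5   31. ] [ 448.6 -184.6   31. ] -178.83 105.6
line [ 422.5 -185.3   61. ] [ 475.3 -184.3   61. ] [ 448.9 -184.8   61. ] -178.9 52.8
flange [ 446.5 -228.9   31. ] [ 446.9 -139.9   31. ] [ 446.7 -184.4   31. ] -90.21 89.0
bar thick top [ 447.7 -193.7   58. ] [ 447.6 -175.    58. ] [ 447.6 -184.3   58. ] -89.88 18.6
(array([ 445.26855697, -183.95791477,   69.15474963]), [np.float64(0.9198184204398806), np.float64(0.9198184204398524)])
[ 444.92361978 -183.20697177  186.66131145] [-0.99995844 -0.0016675  -0.00896305]
```

Run:
```python
from h import *
go(447.8,-184.5,100,-178.85)
```

```text
shift [-0.0021 -0.0006  0.0867] turn -0.0184 | rows>= 1.7  t 9.55 yaw [-179.55    0.51 -179.9 ] F [ 1.2 -0.3  0.6] gap 85.2 tcp [ 444.9 -183.2  186.7]
```

```bash
python3 -m jog '[[-0.001,0,0.04,-0.018,1],[-0.002,-0.0005,0.08,-0.018,1],[-0.002,-0.0005,0.086,-0.018,1],[-0.002,-0.0005,0.086,-0.018,1],[-0.002,-0.0005,0.086,-0.018,1]]'
python3 - <<'E'
from h import *
s=snap("wrist","w10");np.save("s10.npy",s,allow_pickle=True);print(pr(s,[447.8,-184.5,61]));go(447.8,-184.5,34,-178.85)
E
```

```text
time: 10.05
tool_pos: [448.8, -184.6, 102.7]
tcp_rot: [-179.5, 0.6, -178.8]
ft_force: [0.1, 0.5, 0.1]
finger_gap: 85.4
[324.44943994 269.60664307]
shift [0.0022 0.0011 0.0692] turn -0.0001 | rows>= 1.4  t 10.1 yaw [-179.44    0.69 -178.86] F [ 1.3 -0.4  0.8] gap 85.2 tcp [ 449.2 -184.9  103.2]
```

View pics/w10.png

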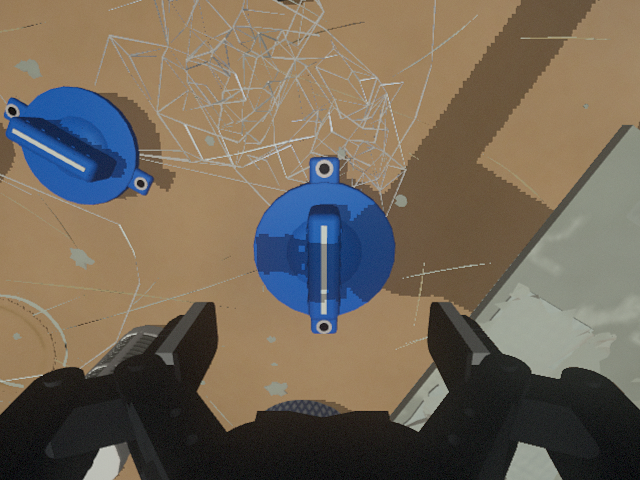

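Run:
```python
from h import *
a=np.load("s9.npy",allow_pickle=True).item();b=np.load("s10.npy",allow_pickle=True).item()
for p,q in(((322.3,236),(324,270.5)),((321.6,203.4),(324,225.5)),((322.9,268.6),(324,315.5)),((321.4,164),(324,169)),((323.9,283.4),(324,327))): print(tri([(a,*p),(b,*q)]))
go(447.8,-184.5,34,-178.85)
```

```text
(array([ 447.76897741, -184.74642233,   62.41074383]), [np.float64(0.0034983068296408544), np.float64(0.003498306829801105)])
(array([ 422.02507084, -185.28778122,   63.44607989]), [np.float64(0.010457637901218291), np.float64(0.010457637901179465)])
(array([ 473.31986865, -184.20941217,   66.10083099]), [np.float64(0.03708930019165609), np.float64(0.03708930019221554)])
(array([ 394.89788448, -185.78536054,   42.7333935 ]), [np.float64(0.20161838045079558), np.float64(0.2016183804509191)])
(array([ 501.30015519, -183.59883426,   31.15066817]), [np.float64(0.10994536469833778), np.float64(0.10994536469805954)])
shift [0.0022 0.0011 0.0692] turn -0.0001 | rows>= 1.4  t 10.1 yaw [-179.44    0.69 -178.86] F [ 1.3 -0.4  0.8] gap 85.2 tcp [ 449.2 -184.9  103.2]
```

```bash
python3 -m jog '[[0.001,0,0.03,0,1],[0.0015,0.0005,0.055,0,1],[0.0015,0.0005,0.066,0,1],[0.0015,0.0005,0.066,0,1],[0.0015,0.0005,0.066,0,1]]'
python3 - <<'E'
from h import *
go(447.8,-184.5,34,-178.85);r.snapshot("top");go(447.8,-184.5,34,-178.85)
E
```

```text
time: 10.6
tool_pos: [449.5, -185.6, 38.7]
tcp_rot: [-179.4, 0.8, -178.9]
ft_force: [-0.6, -0.9, 0.3]
finger_gap: 85.4
shift [0.0018 0.0012 0.0047] turn -0.0001 | rows>= 0.1  t 10.6 yaw [-179.38    0.78 -178.85] F [-0.6 -0.9  0.3] gap 85.4 tcp [ 449.5 -185.6   38.7]
shift [0.0021 0.0014 0.005 ] turn -0.0001 | rows>= 0.1  t 10.65 yaw [-179.37    0.82 -178.86] F [ 0.3  0.6 -0.1] gap 85.4 tcp [ 449.8 -185.8   39. ]
```

```bash
python3 -m jog '[[0.0018,0.001,0.0045,0,1],[0.0018,0.001,0.0045,0,1],[0.0018,0.001,0.0045,0,0.1],[0.0018,0.001,0.0045,0,0],[0.0018,0.001,0.0045,0,0],[0.0018,0.001,0.0045,0,0],[0.0018,0.001,0.0045,0,0],[0.0018,0.001,0.0045,0,0],[0.0018,0.001,0.0045,0,0],[0.0018,0.001,0.0045,0,0]]' 80
python3 - <<'E'
from h import *
s=snap("wrist","w11");np.save("s11.npy",s,allow_pickle=True);go(447.8,-184.5,34,-178.85)
E
```

```text
time: 11.65
tool_pos: [448.2, -184.9, 34.7]
tcp_rot: [-179.4, 0.8, -178.9]
ft_force: [-0.7, 0.7, 2.7]
finger_gap: 16.5
shift [0.0004 0.0005 0.0006] turn -0.0001 | rows>= 0.0  t 11.7 yaw [-179.35    0.84 -178.85] F [ 0.4 -0.4  2.9] gap 16.0 tcp [ 448.2 -184.9   34.7]
```

View pics/w11.png

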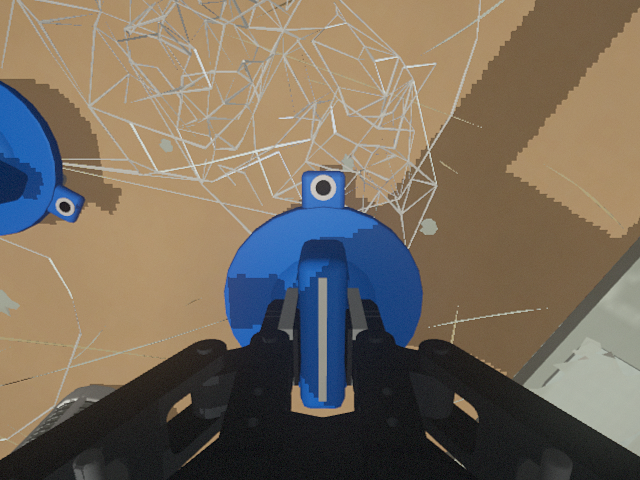

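```bash
python3 -m jog '[[0,0,-0.01,0,0],[0,0,-0.03,0,0],[0,0,-0.07,0,0],[0,0,-0.11,0,0],[0,0,-0.15,0,0],[0,0,-0.165,0,0],[0,0,-0.165,0,0],[0,0,-0.165,0,0]]'
python3 - <<'E'
from h import *
M,p=Rt(); s=snap("wrist","w12"); print(M.T@(bp(s,321.5,340,p[2]+27)-p))
go(398.8,311.7,195,155)
E
```

```text
time: 12.5
tool_pos: [445.1, -182.8, 198.0]
tcp_rot: [-179.4, 0.7, -178.9]
ft_force: [0.2, 0.9, -2.4]
finger_gap: 16.6
[  0.26311935  -1.00904645 -26.99669592]
shift [ 0.0359  0.495  -0.003 ] turn 0.4563 | rows>= 9.9  t 12.55 yaw [-179.46    0.65 -178.85] F [ 0.2  0.8 -3.5] gap 17.1 tcp [ 444.6 -182.5  197.1]
```

View pics/w12.png

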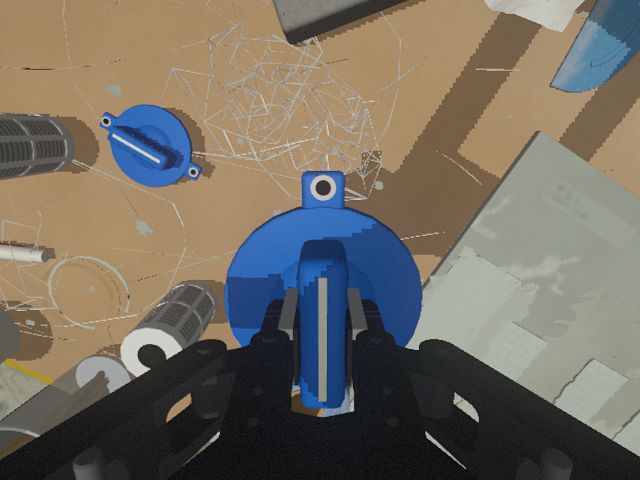

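```bash
python3 -m jog '[[0.001,0.015,0,0.02,0],[0.003,0.05,0,0.05,0],[0.006,0.095,0,0.1,0],[0.01,0.14,0,0.14,0],[0.013,0.185,0,0.18,0],[0.016,0.23,0,0.22,0],[0.02,0.275,0,0.26,0],[0.023,0.32,0,0.3,0],[0.026,0.365,0,0.34,0],[0.03,0.41,0,0.38,0],[0.033,0.45,0,0.42,0],[0.035,0.48,0,0.45,0],[0.036,0.494,0,0.456,0],[0.036,0.495,0,0.456,0],[0.036,0.495,0,0.456,0],[0.036,0.495,0,0.456,0]]'
python3 - <<'E'
from h import *
M,p=Rt(); s=snap("wrist","w13"); np.save("s13.npy",s,allow_pickle=True)
go(398.8,311.7,195,155); print(pr(s,[398.8,311.7,110]))
E
```

```text
time: 14.15
tool_pos: [398.4, 310.5, 190.8]
tcp_rot: [-179.7, 0.8, 155.0]
ft_force: [0.2, -0.1, -2.8]
finger_gap: 16.7
shift [ 0.0004  0.0011 -0.0038] turn -0.0007 | rows>= 0.1  t 14.2 yaw [-179.72    0.79  154.96] F [-0.2 -0.6 -1.8] gap 16.6 tcp [398.7 310.5 191.2]
[326.09811527 247.88281582]
```

View pics/w13.png

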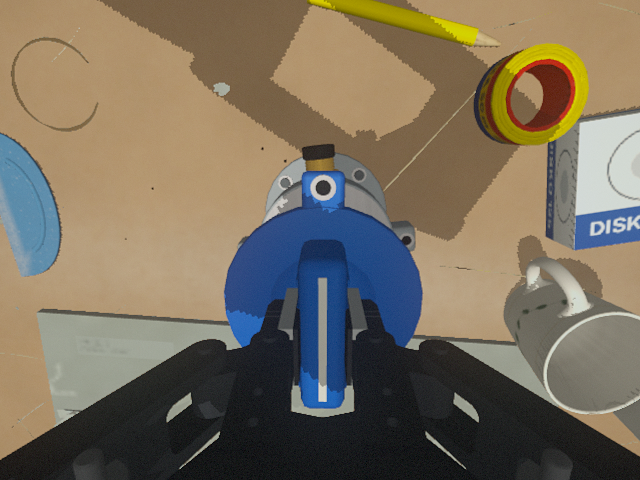

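```bash
python3 -m jog '[[0.0005,0.001,0.01,0,0],[0.0005,0.001,0.025,0,0],[0.0005,0.001,0.036,0,0],[0.0005,0.001,0.041,0,0],[0.0005,0.001,0.042,0,0],[0.0005,0.001,0.042,0,0]]'
python3 - <<'E'
from h import *
M,p=Rt(); s=snap("wrist","w14"); np.save("s14.npy",s,allow_pickle=True)
go(398.8,311.7,130,155); print(pr(s,[398.8,311.7,110]))
E
```

```text
time: 14.8
tool_pos: [399.0, 311.1, 149.1]
tcp_rot: [-179.7, 0.8, 155.0]
ft_force: [0.9, 0.6, -1.8]
finger_gap: 16.9
shift [0.0009 0.0002 0.0195] turn -0.0007 | rows>= 0.4  t 14.85 yaw [-179.75    0.81  154.96] F [-0.2  0.4 -1.9] gap 16.7 tcp [399.3 311.3 149.6]
[324.84964195 271.59495985]
```

View pics/w14.png

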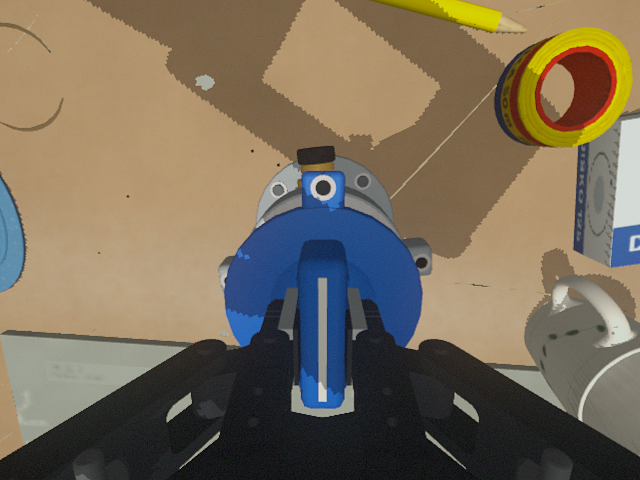

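```bash
python3 -m jog '[[0.0005,0.0003,0.003,0,0],[0.0005,0.0003,0.006,0,0],[0.0005,0.0003,0.009,0,0],[0.0005,0.0003,0.011,0,0],[0.0005,0.0003,0.011,0,0]]'
python3 - <<'E'
from h import *
go(398.8,311.7,130,155)
E
```

```text
time: 15.35
tool_pos: [398.8, 311.5, 138.0]
tcp_rot: [-179.7, 0.8, 155.0]
ft_force: [0.5, -1.2, -1.8]
finger_gap: 16.5
shift [0.0002 0.0002 0.008 ] turn -0.0006 | rows>= 0.2  t 15.35 yaw [-179.71    0.78  154.96] F [ 0.5 -1.2 -1.8] gap 16.5 tcp [398.8 311.5 138. ]
```

```bash
python3 -m jog '[[0,0,0.003,0,0],[0,0,0.006,0,0],[0,0,0.009,0,0],[0,0,0.011,0,0],[0,0,0.011,0,0]]'
python3 - <<'E'
from h import *
go(398.8,311.7,122,155)
E
```

```text
time: 15.85
tool_pos: [399.1, 311.5, 127.4]
tcp_rot: [-179.7, 0.8, 155.0]
ft_force: [-2.0, -1.5, 4.5]
finger_gap: 16.3
shift [0.0005 0.0001 0.0053] turn -0.0007 | rows>= 0.1  t 15.85 yaw [-179.73    0.8   154.96] F [-2.  -1.5  4.5] gap 16.3 tcp [399.1 311.5 127.4]
```

```bash
python3 -m jog '[[0,0,0.002,0,0],[0,0,0.004,0,0],[0,0,0.006,0,0],[0,0,0.0065,0,0],[0,0,0.0065,0,0],[0,0,0.0065,0,0]]'
python3 - <<'E'
from h import *
go(398.8,311.7,120,155)
E
```

```text
time: 16.45
tool_pos: [399.4, 311.6, 121.8]
tcp_rot: [-179.8, 0.8, 155.0]
ft_force: [-2.8, -1.6, 8.0]
finger_gap: 16.5
shift [ 0.0006 -0.0002  0.0018] turn -0.0006 | rows>= 0.0  t 16.45 yaw [-179.76    0.82  154.97] F [-2.8 -1.6  8. ] gap 16.5 tcp [399.4 311.6 121.8]
```

```bash
python3 -m jog '[[0,0,0.001,0,0],[0,0,0.002,0,0],[0,0,0.003,0,0],[0,0,0.003,0,0],[0,0,0.003,0,0]]'
python3 - <<'E'
from h import *
go(398.8,311.7,120,155)
E
```

```text
time: 16.95
tool_pos: [399.7, 311.9, 120.7]
tcp_rot: [-179.8, 0.8, 155.0]
ft_force: [-6.4, -3.2, 16.4]
finger_gap: 16.7
shift [ 0.0007 -0.0006  0.0007] turn -0.0005 | rows>= 0.0  t 16.95 yaw [-179.8     0.84  154.97] F [-6.4 -3.2 16.4] gap 16.7 tcp [399.7 311.9 120.7]
```

```bash
python3 -m jog '[[0.0007,-0.0007,0,0,0],[0.0007,-0.0007,0,0.05,0],[0.0007,-0.0007,0,0.12,0],[0.0007,-0.0007,0,0.2,0],[0.0007,-0.0007,0,0.28,0],[0.0007,-0.0007,0,0.3,0]]'
python3 - <<'E'
from h import *
s=snap("wrist","w15");go(398.8,311.7,120,71);print(r.sense()["wrist_torque"].round(2))
E
```

```text
time: 17.55
tool_pos: [400.2, 312.0, 122.3]
tcp_rot: [179.8, 0.9, 137.6]
ft_force: [0.9, -0.7, 7.7]
finger_gap: 17.1
shift [ 0.0008 -0.0012  0.0023] turn 1.1627 | rows>= 7.8  t 17.6 yaw [179.76   0.95 137.62] F [ 0.7 -0.9  8.5] gap 16.5 tcp [400.2 312.  122.3]
[-0.37 -0.07  0.05]
```

View pics/w15.png

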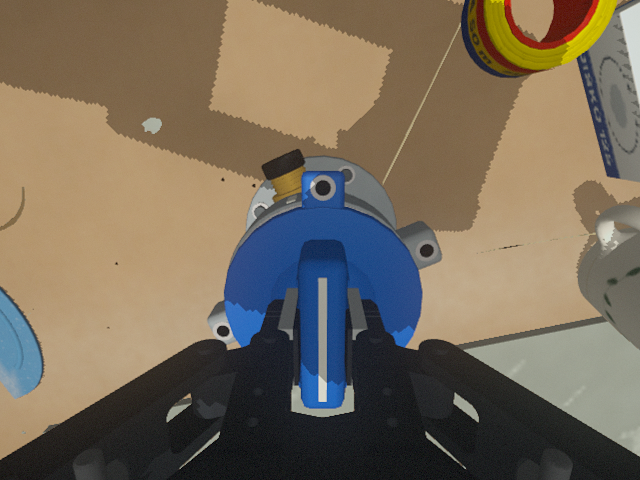

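```bash
python3 -m jog '[[0.0003,-0.0003,0.0015,0.05,0],[0.0003,-0.0003,0.0015,0.13,0],[0.0003,-0.0003,0.0015,0.22,0],[0.0003,-0.0003,0.0015,0.31,0],[0.0003,-0.0003,0.0015,0.4,0],[0.0003,-0.0003,0.0015,0.5,0],[0.0003,-0.0003,0.0015,0.57,0],[0.0003,-0.0003,0.0015,0.6,0]]'
python3 - <<'E'
from h import *
go(398.8,311.7,120,71);print(r.sense()["wrist_torque"].round(2))
E
```

```text
time: 18.4
tool_pos: [401.3, 312.4, 122.5]
tcp_rot: [179.1, 0.6, 103.1]
ft_force: [1.2, -2.2, 8.1]
finger_gap: 16.3
shift [-0.0001 -0.0026  0.0025] turn 0.5599 | rows>= 3.7  t 18.4 yaw [179.06   0.62 103.08] F [ 1.2 -2.2  8.1] gap 16.3 tcp [401.3 312.4 122.5]
[-0.52 -0.1   0.06]
```

```bash
python3 -m jog '[[0,-0.0005,0.001,0.06,0],[0,-0.001,0.002,0.15,0],[0,-0.0015,0.002,0.25,0],[0,-0.0015,0.002,0.35,0],[0,-0.0015,0.002,0.44,0],[0,-0.0015,0.002,0.51,0],[0,-0.0015,0.002,0.55,0],[0,-0.0015,0.002,0.55,0]]'
python3 - <<'E'
from h import *
s=snap("wrist","w16");go(398.8,311.7,120,71);print(r.sense()["wrist_torque"].round(2))
E
```

```text
time: 19.2
tool_pos: [399.9, 313.1, 121.9]
tcp_rot: [178.9, -0.1, 71.5]
ft_force: [-6.0, 1.2, 9.8]
finger_gap: 16.4
shift [-0.0017 -0.0006  0.0019] turn 0.0104 | rows>= 0.1  t 19.25 yaw [ 1.7888e+02 -8.0000e-02  7.1600e+01] F [-5.   0.7 11.4] gap 16.3 tcp [399.9 313.2 122. ]
[0.08 1.12 0.33]
```

View pics/w16.png

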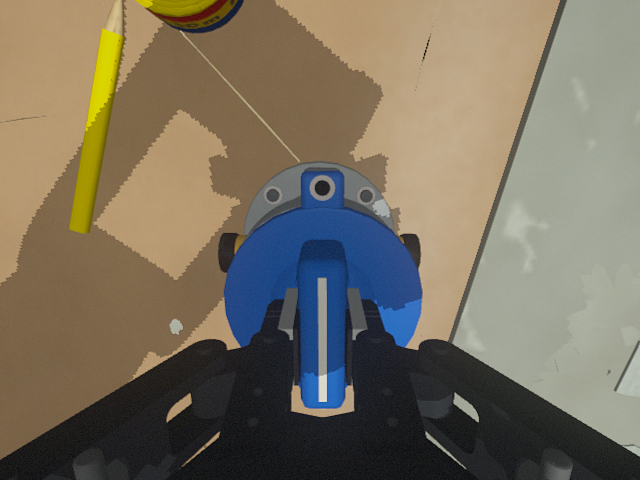

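```bash
python3 -m jog '[[-0.0005,-0.0005,0.001,0,0],[-0.001,-0.0007,0.002,0,0],[-0.001,-0.0007,0.003,0.005,0],[-0.001,-0.0007,0.004,0.01,0],[-0.001,-0.0007,0.0045,0.01,0],[-0.001,-0.0007,0.0045,0.01,0]]'
python3 - <<'E'
from h import *
go(398.8,311.7,120,71);print(r.sense()["wrist_torque"].round(2))
E
```

```text
time: 19.85
tool_pos: [400.3, 313.6, 121.3]
tcp_rot: [178.7, -0.3, 71.1]
ft_force: [-7.3, -4.4, 25.5]
finger_gap: 16.8
shift [-0.0023 -0.0009  0.0013] turn 0.0011 | rows>= 0.1  t 19.85 yaw [178.74  -0.29  71.07] F [-7.3 -4.4 25.5] gap 16.8 tcp [400.3 313.6 121.3]
[-0.85  1.8   0.38]
```

Run:
```python
from h import *
M,p=Rt(); M0=Ro.from_euler("xyz",[-179.38,0.82,-178.86],degrees=True).as_matrix()
up=M@M0.T@np.array([0,0,1.]); print("cap z axis",up, np.degrees(np.arccos(up[2])), "center face z approx:", (p+up*0)[2])
o=M0.T@np.array([447.8-448.2,-184.7+184.9,24-34.7]); c=p+M@o; print("face",c)
s=snap("scene","sc17",(150,350,120,300),3.3)
s=snap("top","t17",(190,275,245,320),8)
```

```text
cap z axis [-0.03732817 -0.00763785  0.99927387] 2.183587284227956 center face z approx: 121.28719735474886
face [401.05357058 314.00371825 110.60944791]
```

View pics/sc17.png

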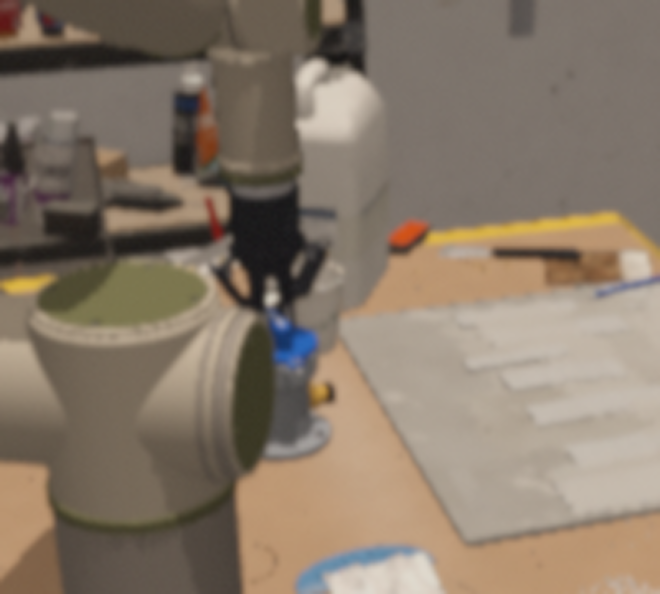

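View pics/t17.png

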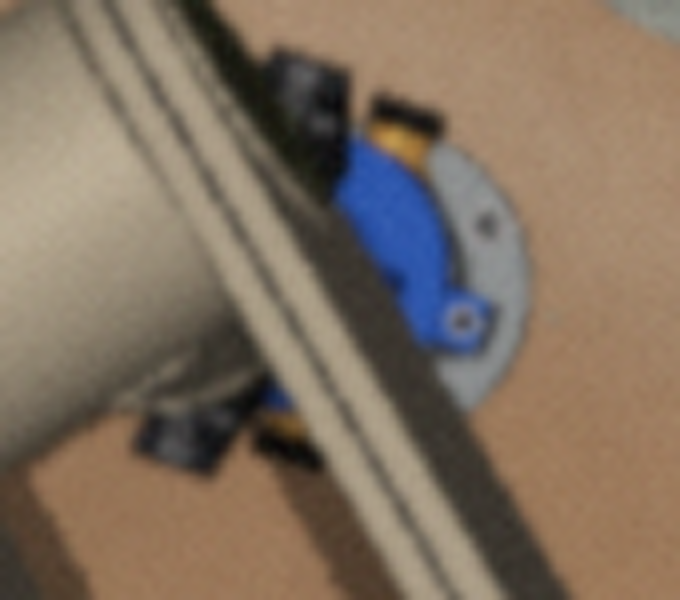

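```bash
python3 -m jog '[[-0.001,-0.001,0,0,0],[-0.002,-0.002,0.001,0,0],[-0.003,-0.003,0.002,0,0],[-0.003,-0.003,0.003,0,0],[-0.003,-0.003,0.004,0.0,0],[-0.003,-0.003,0.004,0.0,0]]'
python3 - <<'E'
from h import *
def rep():
    go(398.8,311.7,120,71)
    M,p=Rt(); M0=Ro.from_euler("xyz",[-179.38,0.82,-178.86],degrees=True).as_matrix()
    up=M@M0.T@np.array([0,0,1.]); o=M0.T@np.array([447.8-448.2,-184.7+184.9,24-34.7]); print("up",up.round(4),"face",(p+M@o).round(1),r.sense()["wrist_torque"].round(2))
rep()
E
```

```text
time: 20.55
tool_pos: [399.6, 313.1, 121.6]
tcp_rot: [178.4, -0.6, 71.1]
ft_force: [-1.4, -3.3, 23.2]
finger_gap: 16.5
shift [-0.0016 -0.0003  0.0016] turn 0.0013 | rows>= 0.0  t 20.55 yaw [178.44  -0.59  71.07] F [-1.4 -3.3 23.2] gap 16.5 tcp [399.6 313.1 121.6]
up [-0.044  -0.0109  0.999 ] face [400.3 313.5 111. ] [-0.93  0.59  0.18]
```

```bash
cat >> h.py <<'E'
def rep():
    go(398.8,311.7,120,71)
    M,p=Rt(); M0=Ro.from_euler("xyz",[-179.38,0.82,-178.86],degrees=True).as_matrix()
    up=M@M0.T@np.array([0,0,1.]); o=M0.T@np.array([447.8-448.2,-184.7+184.9,24-34.7]); print("up",up.round(4),"face",(p+M@o).round(1),r.sense()["wrist_torque"].round(2), "tool z",M[:,2].round(4))
E
python3 -m jog '[[-0.0005,0,-0.002,0,0],[-0.001,0,-0.004,0,0],[-0.001,0,-0.006,0,0],[-0.001,0,-0.006,0,0]]' 110
python3 - <<'E'
from h import *
rep()
E
python3 -m jog '[[0,0,-0.002,0,0],[0,0,-0.004,0,0],[0,0,-0.006,0,0],[0,0,-0.006,0,0]]'
python3 - <<'E'
from h import *
rep()
E
```

```text
time: 20.95
tool_pos: [399.2, 312.8, 125.2]
tcp_rot: [178.4, -0.7, 71.1]
ft_force: [10.4, 11.2, -21.4]
finger_gap: 16.1
shift [-0.0012 -0.0001  0.0052] turn 0.0014 | rows>= 0.1  t 20.95 yaw [178.44  -0.67  71.08] F [ 10.4  11.2 -21.4] gap 16.1 tcp [399.2 312.8 125.2]
up [-0.0444 -0.0123  0.9989] face [400.  313.2 114.6] [ 1.33 -1.59 -0.  ] tool z [ 0.0295  0.0022 -0.9996]
time: 21.35
tool_pos: [398.8, 312.7, 125.6]
tcp_rot: [178.5, -0.6, 71.1]
ft_force: [22.0, 17.3, -45.9]
finger_gap: 15.7
shift [-0.001   0.0002  0.0056] turn 0.0011 | rows>= 0.1  t 21.35 yaw [178.48  -0.64  71.06] F [ 22.   17.3 -45.9] gap 15.7 tcp [398.8 312.7 125.6]
up [-0.0436 -0.012   0.999 ] face [399.6 313.1 114.9] [ 2.12 -3.77 -0.14] tool z [ 0.0287  0.002  -0.9996]
```

```bash
python3 -m jog '[[0,0,0.002,0,0],[-0.0005,0,0.004,0,0],[-0.0005,0,0.006,0,0],[-0.0005,0,0.008,0,0],[-0.0005,0,0.01,0,0],[-0.0005,0,0.011,0,0],[-0.0005,0,0.011,0,0],[-0.0005,0,0.011,0,0]]'
python3 - <<'E'
from h import *
rep()
E
```

```text
time: 22.15
tool_pos: [401.0, 313.9, 120.6]
tcp_rot: [178.3, -0.9, 71.1]
ft_force: [-10.9, -7.5, 40.1]
finger_gap: 16.0
shift [-0.0028 -0.0014  0.0005] turn 0.0015 | rows>= 0.1  t 22.15 yaw [178.27  -0.93  71.09] F [-10.9  -7.5  40.1] gap 16.0 tcp [401.  313.9 120.6]
up [-0.0486 -0.0157  0.9987] face [401.9 314.4 109.9] [-1.28  2.84  0.22] tool z [ 0.0338  0.0056 -0.9994]
```

```bash
python3 -m jog '[[-0.001,-0.0005,0.002,0,0],[-0.002,-0.001,0.003,0,0],[-0.003,-0.0015,0.004,0,0],[-0.004,-0.002,0.005,0,0],[-0.004,-0.002,0.005,0,0],[-0.004,-0.002,0.005,0,0]]'
python3 - <<'E'
from h import *
rep(); s=snap("wrist","w18");rep()
s=snap("scene","sc18",(150,350,120,300),3.3)
E
```

```text
time: 22.75
tool_pos: [401.0, 313.9, 121.1]
tcp_rot: [178.0, -1.4, 71.1]
ft_force: [-4.1, 3.5, 27.9]
finger_gap: 15.9
shift [-0.0028 -0.0014  0.0009] turn 0.0022 | rows>= 0.1  t 22.75 yaw [178.    -1.43  71.13] F [-4.1  3.5 27.9] gap 15.9 tcp [401.  313.9 121.1]
up [-0.0559 -0.0224  0.9982] face [401.9 314.5 110.4] [0.28 1.48 0.34] tool z [ 0.0411  0.0124 -0.9991]
shift [-0.0028 -0.0014  0.0009] turn 0.0022 | rows>= 0.1  t 22.8 yaw [178.    -1.43  71.13] F [-3.7  2.5 28.8] gap 16.1 tcp [401.  313.9 121. ]
up [-0.0559 -0.0224  0.9982] face [401.9 314.5 110.4] [0.27 1.43 0.3 ] tool z [ 0.0411  0.0124 -0.9991]
```

View pics/w18.png

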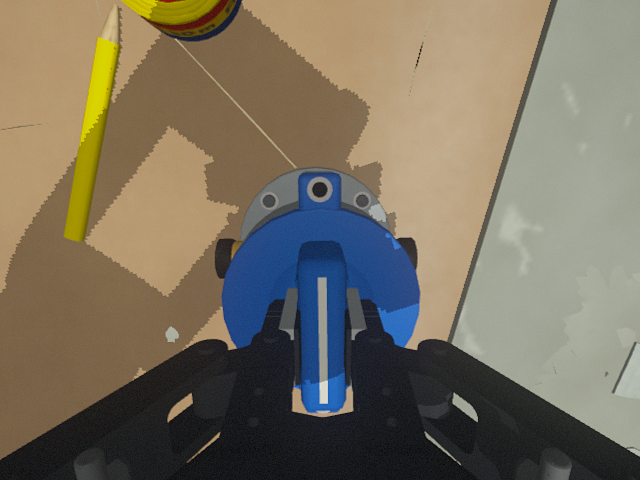

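View pics/sc18.png

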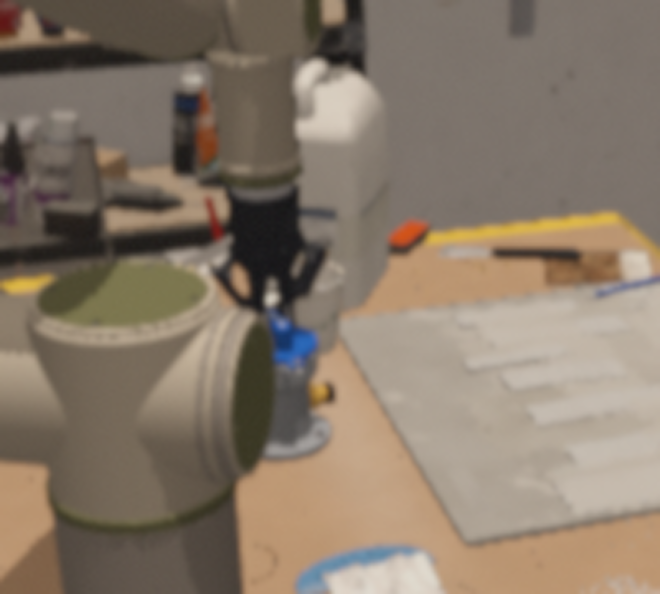

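Run:
```python
from h import *
s=snap("wrist","w19",(200,440,150,350),3.3)
a=np.radians(71); ex=np.array([np.cos(a),np.sin(a),0]); ey=np.array([-ex[1],ex[0],0])
c=np.array([398.8,311.7,0])
for n,v in (("plug+y",c+63*ey+[0,0,42]),("plug-y",c-63*ey+[0,0,42]),("foot far",c+56*ex+[0,0,5])): print(n,pr(s,v).round(1))
for n,z,d in (("tab hole",31,52),("flange L",31,0)):
  print(n,pr(s,c+ex*d+[0,0,86+z]), pr(s,c+ey*45+[0,0,117]),pr(s,c-ey*45+[0,0,117]))
print("line ends",pr(s,c+ex*26+[0,0,147]),pr(s,c-ex*26+[0,0,147]))
```

```text
plug+y [219.  257.3]
plug-y [411.4 255.5]
foot far [314.9 165.9]
tab hole [319.22483879 191.26077519] [219.08105918 307.59924887] [417.59437484 304.81248213]
flange L [319.29202322 306.19246877] [219.08105918 307.59924887] [417.59437484 304.81248213]
line ends [321.60757482 275.55064386] [321.45591478 400.51112587]
```

View pics/w19.png

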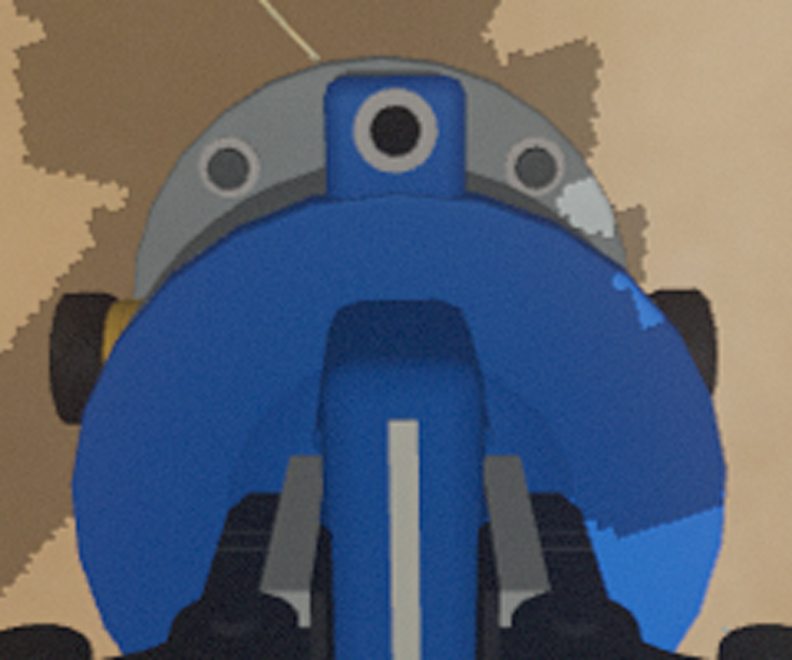

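Run:
```python
from h import *
rep(); print(r.hand_in())
```

```text
shift [-0.0028 -0.0014  0.0009] turn 0.0022 | rows>= 0.1  t 22.9 yaw [178.    -1.43  71.13] F [-4.3  3.4 28.1] gap 15.7 tcp [401.  313.9 121.1]
up [-0.0559 -0.0224  0.9982] face [401.9 314.5 110.4] [0.14 1.45 0.28] tool z [ 0.0411  0.0124 -0.9991]
the job is handed in; nothing more can be done
None
```

I handed the job in at about 23 s. The small strainer is in the housing. The larger cap went in with its pins in the slots, was pushed down, and was turned clockwise to yaw 71.1° (target 71°). It is still gripped at 110 N and pressed down with about 28 N.

**Checks that agreed:**
- The wrist view shows the tab over the boss. The cap is centred to about 0.2 mm across the bar and 1–2 mm along it.
- After the turn, pulling up stopped about 4 mm above the pressed height. This matches the 4 mm lift you gave for the locked cap, so I take the cap as flat on the rim. The readings were steady.
- My moves stayed clear of the other objects. I did not check their positions afterwards.

**Checks that disagreed:**
- The gripper had drifted to about 2.5° of tilt. Taking the cap as fixed to the gripper gave a cap tilt of about 3.4° (0.06 rad, limit 0.08), with its centre about 4 mm off (limit 5 mm).
- The last picture shows the cap has shifted in the jaws to lie within about 1° of flat and nearly centred, and I relied on that.
- I could not see the spring seat. Its travel is inferred only from the height and the force.

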